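Slide a disc source under the detector bridge and start the count

ROBOT

A 6-joint arm with a two-finger parallel gripper is mounted at the origin on the work surface. World frame = base frame: x ahead of the robot, y to its left, z up, the work surface at z = 0. Lengths are in m, angles in rad, forces in N, time in s.
With the tool pointing down it reaches from about 0.275 to 0.875 m from the base axis. Payload 12.5 kg.
Tool frame: the origin (TCP) lies at the very end of the fingers, on their centre line; the grasp point (between the pads) lies 19 mm behind it; x points along the fingers, y is the direction in which the jaws open and shut, and the axes are right-handed (so a half turn about x gives the same grasp; the last joint's range is limited). The gripper opens to 85 mm and grips with 20 to 120 N. Pads are 22 mm wide; open, the fingers measure 114 mm over their backs; the gripper's body (76 mm by 85 mm) begins 54 mm behind the grasp point. The pads swing forward as they close: fully open they stand 13 mm farther back than shut.
Start: joints at [-1.316, 0.351, 1.652, -0, 1.139, -0.085], TCP at [0.183, -0.519, 0.231] pointing down, gripper open.
Joint ranges: [-2.75, 2.75], [-0.79, 2.1], [0.01, 2.65], [-1.57, 4.71], [0.07, 3.14], [-2.87, 2.87]. Speed limits (rad/s): [2.22, 2.22, 2.79, 3.14, 3.14, 3.14].

INTERFACE

Orientations are given as a 3x3 rotation matrix whose columns are the frame's x, y, z axes.
In Python, from bench import manip gives the robot as it stands. Calls block until the motion is done:
- manip.move_ptp(position, orientation): joint-space move of the TCP to a pose.
- manip.move_l(position, attitude=None, max_speed=0.15): straight line of the TCP; attitude=None keeps the orientation; max_speed is the mean speed in m/s.
- manip.move_j(angles): joint-space move.
- manip.set_gripper(opening, effort=None): opening from 0.0 (shut) to 1.0 (fully open); effort is the grip in N (None keeps the last); returns when the fingers have stopped.
- manip.dwell(seconds).
- manip.inverse_kinematics(position, orientation): joint angles nearest the present ones, or None.
- manip.grab_frame(name): name is "scene" or "top" or "wrist"; returns (picture, depth): 384x512x3 uint8, red, green, blue; 384x512 float32, m along the optical axis (not along the pixel's ray), 0 where there is no reading.
- manip.get_calibration(name): a dict with "camera_matrix" (3x3 intrinsics, pixels), "R" (3x3) and "t" (3): a world point X has camera coordinates R X + t. Camera axes: x right, y down, z forward; pixel columns grow to the right and rows downward; lengths in m; the calibration is good to about 2 mm. A picture is of the moment at which its call begins: read the wrist's pose just before it. get_calibration takes no time and is no camera call; for the wrist camera it gives the pose at the moment of the call.
A pose or a line that the arm cannot do raises manip.Unreachable and nothing moves.
- manip.sign_off(): hands the job in, once; it reports no verdict.
Trained networks look in the newest picture that a camera, given by its name, has taken for a name from the list of things; names that differ only in an ending like _2 or _b are one class to them, and where a whole thing is asked for, a point or a joint stands for the part that bears it (a point fixed in the world has none). Each returns a list of dicts, best first, with "confidence" (0 to 1); they miss things now and then, are a little off and sometimes report something else, mostly with a low value. They report only what shows in the picture. A call takes as long as a camera call. They do not tell look-alikes from the thing itself.
- manip.look_for(camera, name): "at" ([x, y, z] in m, in world coordinates, good to about 4 mm: the middle of the surface that is visible of it).
Readings, each from a call of its own:
- manip.current_time(): time.
- manip.current_qpos(): joint angles.
- manip.current_joint_vel(): joint speeds.
- manip.current_joint_torque(): joint torques, N m.
- manip.current_ee_pos(): TCP position.
- manip.current_tcp_rot(): TCP orientation.
- manip.current_force(): force on the tool from outside, world axes, zero at the start.
- manip.current_ft_torque(): the same for the moment, N m.
- manip.current_grip_width(): opening from 0.0 (shut) to 1.0 (fully open).
Only numpy, scipy, OpenCV 4.12 (cv2) and the standard library are available. Lean on these libraries where they do the work, as an engineer would, in place of code of your own. Each camera call takes 0.05 s, during which the arm holds its last target.

TASK

With the fingertips, push the white slide that holds the orange disc gently along the bench and under the low bridge of the counting stand until its leading edge rests against the red end stop, then press the green start button on the counter and let it go. Do not pick the slide up or tip it, keep your fingers off the orange disc and the stand, leave the other things where they are.

Things in the scene. Friction and masses are not known exactly. Their poses are not given: they have to be found in the camera images.
- slide: White plastic source slide, a loose flat plate 150 mm long (its x), 96 mm wide (its y) and 10 mm thick, about 0.2 kg, lying flat on the bench. Origin: centre of its underside. +x points to its leading end, the end nearer the orange disc; the tail end at -x carries grey ribs. It slides on the bench when pushed sideways with roughly 1 to 3 N.
- well (a point): Centre of the round well in the slide (29 mm across, 5 mm deep) that holds the orange disc: 25 mm from the slide's origin towards its leading end, so 50 mm from the leading edge and 100 mm from the tail edge; 5 mm above the bench.
- tail (a point): Middle of the slide's upright tail edge, at half its thickness (5 mm above the bench).
- source: Orange disc source, 25 mm across, 8 mm thick, lying loose in the slide's well, so that its top is 13 mm above the bench, 3 mm above the slide. Origin: centre of its underside.
- stand: Counting stand fixed to the bench: a low aluminium bridge carrying an upright steel detector tube. Origin: on the bench right under the tube's axis; +x is the direction in which a slide is pushed in, z up. The bridge spans x -28 to +28 mm, its flat underside 18 mm and its top 26 mm above the bench. Clamped feet reach y = +-86 mm.
- mouth (a point): Centre of the channel's mouth on the bench (x = -28 mm in the stand's frame). The channel is 102 mm wide, its walls 18 mm high, and runs straight from here to the red end stop. In front of it two steel guides (14 mm high, 6 mm thick) flare out on both sides to about 42 mm before the mouth, where they are about 140 mm apart inside.
- end_stop (a point): Middle of the face of the red end stop, 12 mm high, across the far end of the channel, 50 mm beyond the tube's axis. With the slide's leading edge against it the well lies under the tube.
- tube_axis (a point): Point on the tube's axis at the underside of the bridge, 18 mm above the bench. The tube with its collar and black radio head is up to 38 mm across and its top is 113 mm above the bench; a collar screw sticks out 27 mm from the axis on the far side.
- counter: Grey counter with a blue base band, 150 mm (its x) by 190 mm (its y), top 59 mm above the bench, fixed to the bench; black display on the +x half of its top. Origin: centre of its underside.
- start (a joint): Travel of the green start button on the counter's top, 28 mm across: 0 up, 0.006 m fully down (about 4 N), springs back when let go.
- start_top (a point): Centre of the top face of the green start button; it is pressed straight down.
- pot: Bystander: grey lead-lined source pot, 60 mm across, 70 mm tall. Origin: centre of its underside.
- forceps: Bystander: steel forceps lying flat, about 130 mm long, 5 mm high. Origin: centre of its underside.
- calculator: Bystander: black calculator, 80 x 155 x 14 mm. Origin: centre of its underside.
- pen: Bystander: black and blue pen lying flat, 135 mm long. Origin: centre of its underside.
- beaker: Bystander: glass beaker, 68 mm across, 90 mm tall. Origin: centre of its underside.
- clipboard: Bystander: brown clipboard with a worksheet, 230 x 160 mm, 4 mm thick with a 14 mm high clip. Origin: centre of its underside.
- spare_slide: Bystander: empty blue slide of the same size as the white one, 150 x 96 x 10 mm. Origin: centre of its underside.
Not all that is in view belongs to the job. Several things look just like the slide: the one meant starts farthest from the robot's base.

How it is judged:
By the outcome, as a careful person would: the job done as asked, in the order asked, and still so for the second after the job is handed in, with the robot touching nothing.
It also fails if it takes over 72 s, if anything falls off the work surface, if the arm or the gripper's body presses on something with over 40 N, if the wrist force passes 120 N, or if a joint passes its speed limit or range.

## Working session

There is one attempt and no reset: what is moved stays moved. The work goes in short steps, each a Python script; the robot and the scene stay as the last script left them, time stands still between calls to the robot, and variables do not carry over. Pictures are saved under pics/ and viewed, and the job is handed in when it is done.

```bash
mkdir -p pics; ls; python3 - <<'E'
from bench import manip
import cv2,numpy as np
for n in ("scene","top"):
    p,d=manip.grab_frame(n); cv2.imwrite(f"pics/{n}0.png",cv2.cvtColor(p,cv2.COLOR_RGB2BGR)); np.save(f"pics/{n}0.npy",d)
    c=manip.get_calibration(n); print(n,c)
print(manip.current_time())
E
```

```text
pics
scene {'camera_matrix': array([[364.30038842,   0.        , 248.89562949],
       [  0.        , 364.30038842, 192.77931483],
       [  0.        ,   0.        ,   1.        ]]), 'R': array([[ 0.03892471,  0.99914782, -0.01372937],
       [ 0.58797724, -0.03401139, -0.8081621 ],
       [-0.80794036,  0.02338492, -0.58880007]]), 't': array([-0.05174146, -0.26155359,  1.524049  ])}
top {'camera_matrix': array([[377.21006887,   0.        , 264.16960817],
       [  0.        , 377.21006887, 196.11164644],
       [  0.        ,   0.        ,   1.        ]]), 'R': array([[-0.00665406, -0.99990042,  0.01244504],
       [-0.99814088,  0.00588731, -0.06066394],
       [ 0.06058464, -0.01282556, -0.99808066]]), 't': array([0.02169268, 0.51033347, 1.17687122])}
0.1
```

View pics/top0.png

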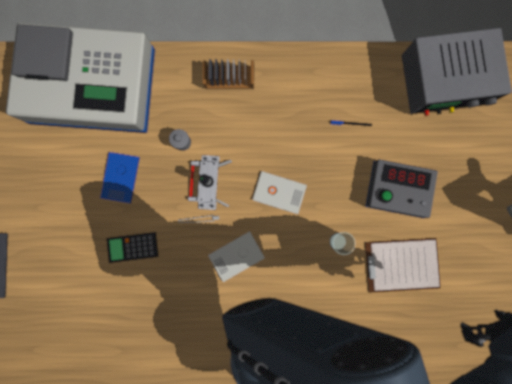

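View pics/scene0.png

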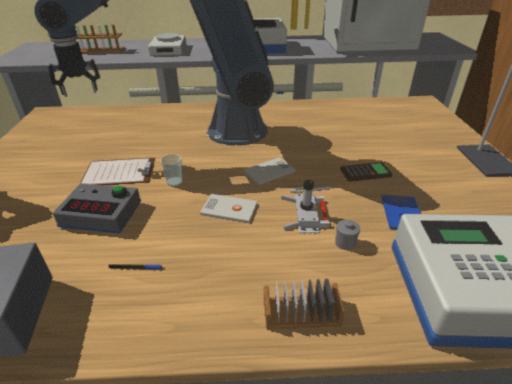

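Top view: white slide with an orange disc at (279,192) and a second pale plate at (237,257), which is nearer the robot. The stand is at about (205,182) with the red stop at (192,180), and the counter at (402,188) with its green button at (387,196). Next I'll enlarge the candidates and measure.

```bash
cat > h.py <<'E'
from bench import manip
import cv2,numpy as np
def pix2w(c,u,v,z):
    K,R,t=c["camera_matrix"],c["R"],c["t"]
    r=R.T@np.linalg.solve(K,[u,v,1.]); o=-R.T@t
    return o+r*(z-o[2])/r[2]
def proj(c,X):
    p=c["camera_matrix"]@(c["R"]@np.asarray(X,float)+c["t"]); return p[:2]/p[2]
E
python3 - <<'E'
from h import *
im=cv2.imread("pics/top0.png")
a=cv2.resize(im[140:290,165:365],None,fx=4,fy=4,interpolation=cv2.INTER_CUBIC); cv2.imwrite("pics/crop0.png",a)
c=manip.get_calibration("top")
for n,u,v,z in [("slideA",279,192,.01),("slideB",237,257,.01),("stop",192,180,.012),("btn",387,196,.06),("disc",272,190,.013)]:
    print(n,pix2w(c,u,v,z).round(3))
for n in ("slide","source","stand","counter","start"):
    for r in manip.look_for("top",n)[:4]: print(n,np.round(r["at"],3),round(r["confidence"],2))
E
```

```text
slideA [ 0.524 -0.029  0.01 ]
slideB [0.32  0.105 0.01 ]
stop [0.563 0.247 0.012]
btn [ 0.506 -0.356  0.06 ]
disc [ 0.53  -0.007  0.013]
slide [ 0.521 -0.031  0.01 ] 0.66
slide [0.319 0.109 0.012] 0.56
slide [0.356 0.434 0.017] 0.31
source [ 0.52  -0.03   0.006] 0.57
source [ 0.526 -0.003  0.016] 0.5
stand [0.547 0.201 0.028] 0.64
counter [ 0.53  -0.402  0.061] 0.61
counter [0.355 0.432 0.016] 0.3
```

View pics/crop0.png

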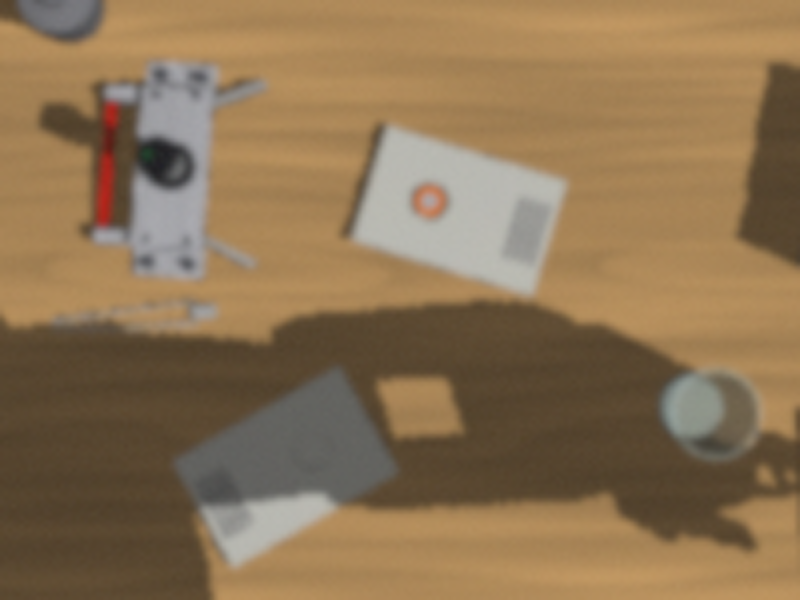

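Two candidates. Plate A, at top px (279,192), carries the orange disc and is farther from the base (r≈0.52). Plate B, at (237,257), has an empty well and is nearer (r≈0.34). The crop confirms A is the slide meant: disc at crop (429,200), ribs at the right, so its leading end faces the stand at the left. Next is a closer wrist look.

```bash
python3 - <<'E'
from h import *
R=manip.current_tcp_rot();p=manip.current_ee_pos();print(R.round(3),p)
c=manip.get_calibration("wrist");print(c)
cp=-c["R"].T@c["t"];print("cam in tool",R.T@(cp-p),"\ncam axes in tool\n",(R.T@c["R"].T).round(3))
# candidates roll
for ang in np.deg2rad([-90,0,90,180]):
    y=np.array([np.cos(ang),np.sin(ang),0]);x=np.array([0,0,-1.]);Rt=np.c_[x,y,np.cross(x,y)]
    q=manip.inverse_kinematics([0.54,0.0,0.3],Rt)
    print(np.rad2deg(ang),q if q is None else np.round(q,2), Rt[:,2])
    q=manip.inverse_kinematics([0.5,-0.12,0.02],Rt); print(q if q is None else np.round(q,2))
E
```

```text
[[-0.     0.333 -0.943]
 [ 0.    -0.943 -0.333]
 [-1.    -0.    -0.   ]] [ 0.18329992 -0.51849815  0.23118535]
{'camera_matrix': array([[318.83569223,   0.        , 250.18317683],
       [  0.        , 318.83569223, 193.62769851],
       [  0.        ,   0.        ,   1.        ]]), 'R': array([[ 3.32443525e-01, -9.43122966e-01, -6.11297654e-04],
       [-9.11259804e-01, -3.21378928e-01,  2.57528941e-01],
       [-2.43077917e-01, -8.50567777e-02, -9.66270392e-01]]), 't': array([-0.5486225 , -0.03294398,  0.37855348])}
cam in tool [-0.14274787 -0.00106397 -0.06515418] 
cam axes in tool
 [[ 0.    -0.258  0.966]
 [ 1.    -0.001 -0.001]
 [ 0.001  0.966  0.258]]
-90.0 [-0.09  0.27  1.59 -0.    1.28  1.48] [-1.000000e+00 -6.123234e-17 -0.000000e+00]
[-0.33  0.61  1.88 -0.    0.65  1.24]
0.0 [-0.09  0.27  1.59 -0.    1.28 -0.09] [ 0. -1.  0.]
[-0.33  0.61  1.88 -0.    0.65 -0.33]
90.0 [-0.09  0.27  1.59 -0.    1.28 -1.66] [ 1.000000e+00 -6.123234e-17  0.000000e+00]
[-0.33  0.61  1.88 -0.    0.65 -1.9 ]
180.0 None [1.2246468e-16 1.0000000e+00 0.0000000e+00]
[-0.33  0.61  1.88 -0.    0.65  2.82]
```

```bash
cat >> h.py <<'E'
def Rang(ang):
    y=np.array([np.cos(ang),np.sin(ang),0]);x=np.array([0,0,-1.]);return np.c_[x,y,np.cross(x,y)]
E
python3 - <<'E'
from h import *
import pickle
manip.move_ptp([0.475,0.08,0.25],Rang(-np.pi/2)); manip.dwell(0.2)
c=manip.get_calibration("wrist");p,d=manip.grab_frame("wrist")
pickle.dump((c,p,d),open("pics/w1.pkl","wb"))
cv2.imwrite("pics/w1.png",cv2.resize(p[:,:,::-1],(768,576),interpolation=cv2.INTER_CUBIC))
print(manip.current_time())
E
```

```text
2.9667
```

View pics/w1.png

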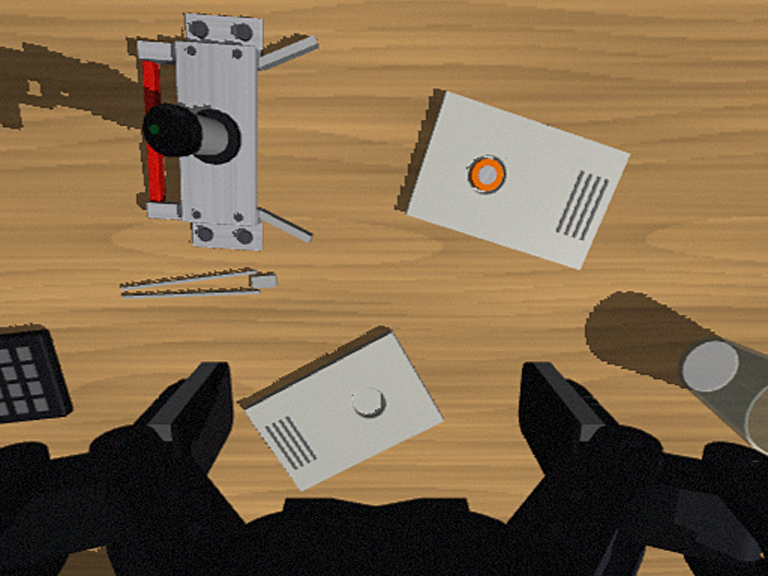

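Wrist view (768 px scale): slide corners at (445,90), (630,154), (580,269) and (405,212), with the disc at (487,175). The bridge runs x 178–259, y 42–225, the red stop sits at (153,132), and the flared guides open to the right. The nearer white plate at (343,410) has an empty well. I'll fit the poses in world coordinates.

```bash
python3 - <<'E'
from h import *
import pickle
c,p,d=pickle.load(open("pics/w1.pkl","rb"))
K,R,t=c["camera_matrix"],c["R"],c["t"]
v,u=np.mgrid[:384,:512]
P=np.stack([(u-K[0,2])/K[0,0]*d,(v-K[1,2])/K[1,1]*d,d],-1); W=(P-t)@R
np.save("pics/W1.npy",W)
hsv=cv2.cvtColor(p,cv2.COLOR_RGB2HSV)
def rect(mask,z,name):
    n,l,s,ce=cv2.connectedComponentsWithStats(mask.astype(np.uint8));k=1+np.argmax(s[1:,4]);m=(l==k).astype(np.uint8)
    cs=max(cv2.findContours(m,cv2.RETR_EXTERNAL,cv2.CHAIN_APPROX_NONE)[0],key=cv2.contourArea)[:,0]
    w=np.array([pix2w(c,a,b,z) for a,b in cs])
    r=cv2.minAreaRect((w[:,:2]*1000).astype(np.float32));print(name,s[k,4],r,"depthz",np.median(W[...,2][m>0]));return r
# slide: white region in box
box=np.zeros((384,512),bool);box[50:190,255:430]=True
white=(hsv[...,1]<60)&(hsv[...,2]>120)
rect(white&box,.01,"slide")
box=np.zeros((384,512),bool);box[5:175,70:220]=True
br=(W[...,2]>.021)&(W[...,2]<.031)&(d>0)&box&(hsv[...,1]<60)
rect(br,.026,"bridge")
red=(hsv[...,1]>150)&(hsv[...,2]>80)&((hsv[...,0]<6)|(hsv[...,0]>174))&box
rect(red,.012,"red")
n=red&(abs(W[...,2]-.012)<.003);print("red z",np.percentile(W[...,2][red],[5,50,95]),n.sum())
org=(hsv[...,1]>150)&(hsv[...,2]>120)&(hsv[...,0]<18)&(u>280)&(u<360)&(v<160)
rect(org,.013,"disc")
E
```

```text
slide 9927 ((523.7645263671875, -29.022964477539062), (150.33815002441406, 96.31644439697266), 72.440185546875) depthz 0.010037676286371885
bridge 4956 ((558.2922973632812, 196.43360900878906), (57.54332733154297, 125.75457763671875), 86.24847412109375) depthz 0.02626243792444101
red 350 ((532.9021606445312, 250.93844604492188), (12.632905006408691, 43.303001403808594), 83.39788055419922) depthz 0.01158908708385159
red z [0.003321   0.0117542  0.01340875] 501
disc 237 ((531.3518676757812, -5.1782684326171875), (24.490558624267578, 22.495059967041016), 89.91484069824219) depthz 0.012945802513274539
```

```bash
python3 - <<'E'
from h import *
import pickle
c,p,d=pickle.load(open("pics/w1.pkl","rb")); W=np.load("pics/W1.npy")
S=np.array([.5583,.1964]);f=np.deg2rad(3.75)
ex=np.array([np.sin(f),np.cos(f)]);ey=np.array([-np.cos(f),np.sin(f)])
w=lambda x,y,z:np.r_[S+x*ex+y*ey,z]
im=cv2.resize(p[:,:,::-1],None,fx=3,fy=3,interpolation=cv2.INTER_CUBIC)
def line(a,b,col):
    q=[tuple(np.int32(np.round((proj(c,X)+.5)*3-.5))) for X in (a,b)];cv2.line(im,tuple(map(int,q[0])),tuple(map(int,q[1])),col,1)
for a,b in [((-.028,-.063),(-.028,.063)),((.028,-.063),(.028,.063)),((-.028,-.063),(.028,-.063)),((-.028,.063),(.028,.063))]:
    line(w(*a,.026),w(*b,.026),(0,255,0))
line(w(.05,-.051,.012),w(.05,.051,.012),(255,0,0))
for s in (-1,1):
    line(w(-.028,s*.051,0.014),w(-.070,s*.070,0.014),(255,0,255)); line(w(.028,s*.051,.018),w(.05,s*.051,.018),(255,255,0))
    line(w(-.028,s*.086,.01),w(.028,s*.086,.01),(0,255,255))
cv2.imwrite("pics/ov1.png",im[0:540,150:800])
# stand-frame stats
L=np.stack([(W[...,:2]-S)@ex,(W[...,:2]-S)@ey,W[...,2]],-1)
m=(d>0)&(abs(L[...,2]-.026)<.002)&(abs(L[...,0])<.04)&(abs(L[...,1])<.08)
print("bridge top x,y",np.percentile(L[m][:,0],[1,99]),np.percentile(L[m][:,1],[.5,99.5]))
for lo,hi in ((-.06,-.045),(-.045,-.03),(.045,.06)):
    k=m&(L[...,1]>lo)&(L[...,1]<hi);print(lo,np.percentile(L[k][:,0],[1,99]).round(4),k.sum())
m=(d>0)&(abs(L[...,2]-.014)<.0025)&(L[...,0]<-.03)&(L[...,0]>-.075)&(abs(L[...,1])<.08)
for s in (-1,1):
    k=m&(L[...,1]*s>0); q=L[k]; 
    for x0 in (-.065,-.055,-.045,-.038):
        r=q[abs(q[:,0]-x0)<.003]; print(s,x0,r[:,1].min().round(4) if len(r) else None,r[:,1].max().round(4) if len(r) else None)
E
```

```text
bridge top x,y [-0.02752193  0.02746592] [-0.06246775  0.0622993 ]
-0.06 [-0.0275  0.0274] 777
-0.045 [-0.0275  0.0275] 784
0.045 [-0.0275  0.0276] 627
-1 -0.065 -0.0751 -0.067
-1 -0.055 -0.0706 -0.0616
-1 -0.045 -0.066 -0.0577
-1 -0.038 -0.0627 -0.0551
1 -0.065 0.0677 0.0749
1 -0.055 0.0625 0.0706
1 -0.045 0.0584 0.0663
1 -0.038 0.0552 0.0633
```

View pics/ov1.png

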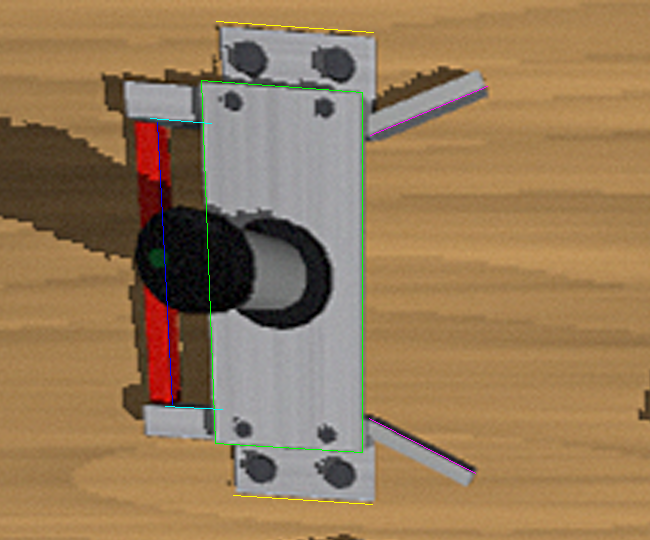

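The overlay lines up on the bridge, stop face and guides. In the stand frame the slide starts at x=-227, y=+20 mm with heading -13.8°. I'll lower the half-open fingers behind the tail and feel for the bench.

```bash
cat >> h.py <<'E'
S=np.array([.5583,.1964]);FS=np.deg2rad(3.75)
EX=np.array([np.sin(FS),np.cos(FS)]);EY=np.array([-np.cos(FS),np.sin(FS)])
def s2w(x,y): return S+x*EX+y*EY
def w2s(P): d=np.asarray(P)[:2]-S; return np.array([d@EX,d@EY])
# slide heading h in stand frame (about z, +towards EY); world phi=FS-h
def tool_for(x,y,h,back,z):
    phi=FS-h; c=s2w(x,y)-back*np.array([np.sin(phi),np.cos(phi)])
    return np.r_[c,z],Rang(-phi)
E
python3 - <<'E'
from h import *
import pickle
x,y=w2s([.5238,-.0290]);h=FS-np.deg2rad(17.56);print(x,y,np.rad2deg(h))
manip.set_gripper(0.5)
P,R=tool_for(x,y,h,.100,.12);manip.move_ptp(P,R)
P[2]=.03;manip.move_l(P,max_speed=.12);P[2]=.006;manip.move_l(P,max_speed=.05)
manip.dwell(.1);f0=manip.current_force();print("t",manip.current_time(),"f0",f0.round(2),manip.current_grip_width())
z=.006
while z>-.013:
    z-=.0007;P[2]=z;manip.move_l(P,max_speed=.03);f=manip.current_force()
    if abs(f[2]-f0[2])>1.5: break
print("touch",z,f.round(2),manip.current_ee_pos(),manip.current_time())
P[2]=z+.0027;manip.move_l(P,max_speed=.05);manip.dwell(.1)
print(manip.current_force().round(2),manip.current_ee_pos(),manip.current_time())
c=manip.get_calibration("wrist");p,d=manip.grab_frame("wrist");pickle.dump((c,p,d),open("pics/w2.pkl","wb"))
cv2.imwrite("pics/w2.png",p[:,:,::-1])
E
```

```text
-0.22717380925642114 0.01968426752325755 -13.81
t 6.575 f0 [-0.2  -0.27  0.13] 0.5035708832765299
touch -0.0024000000000000007 [-3.5   0.09  9.3 ] [ 0.49366401 -0.12434569 -0.00185751] 9.575
[ 0.28 -0.4   0.2 ] [ 4.93639857e-01 -1.24342950e-01  2.38141147e-04] 9.925
```

View pics/w2.png

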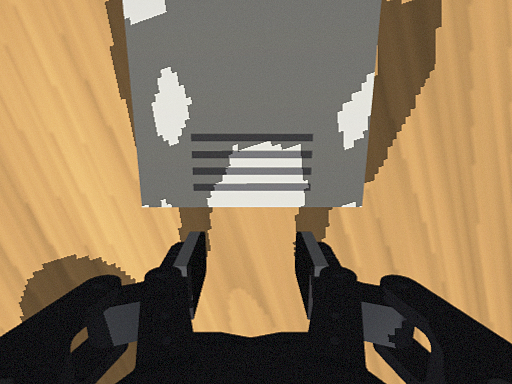

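The fingertips are about 2 mm above the bench, centred on the tail: fingers at cols 193 and 310, tail edge at row 207 spanning cols 141–363. Now contact, then the straight leg and the arc.

```bash
cat > push1.py <<'E'
from h import *
import pickle
Z=manip.current_ee_pos()[2]; Z=.0003
x,y=w2s([.5238,-.0290]);h=FS-np.deg2rad(17.56); B=.086
P,R=tool_for(x,y,h,B+.001,Z);manip.move_l(P,R,max_speed=.03);print("pre",manip.current_force().round(2))
P,R=tool_for(x,y,h,B-.003,Z);manip.move_l(P,R,max_speed=.02);print("contact?",manip.current_force().round(2),manip.current_time())
Rr=.2; s1=(y-Rr*(1-np.cos(h)))/np.sin(-h);print("s1",s1)
x+=s1*np.cos(h);y+=s1*np.sin(h)
P,R=tool_for(x,y,h,B,Z);manip.move_l(P,R,max_speed=.04);print("leg1",manip.current_force().round(2),manip.current_time())
h0=h;x0=x;y0=y
for k in range(1,5):
    h=h0*(1-k/4)
    x=x0+Rr*(np.sin(h)-np.sin(h0)); y=y0+Rr*(np.cos(h0)-np.cos(h))
    P,R=tool_for(x,y,h,B,Z);manip.move_l(P,R,max_speed=.04)
    print(k,x.round(4),y.round(4),manip.current_force().round(2),manip.current_time())
manip.dwell(.1)
c=manip.get_calibration("wrist");p,d=manip.grab_frame("wrist");pickle.dump((c,p,d),open("pics/w3.pkl","wb"))
cv2.imwrite("pics/w3.png",p[:,:,::-1])
p,d=manip.grab_frame("top");cv2.imwrite("pics/top3.png",cv2.resize(p[130:260,150:330,::-1],None,fx=4,fy=4,interpolation=cv2.INTER_CUBIC))
E
python3 push1.py
```

```text
pre [0.6  0.34 1.23]
contact? [ 1.05 -0.22 -0.67] 10.9083
s1 0.05824307670041737
leg1 [-0.57 -1.23  0.07] 12.4417
1 -0.1588 0.0033 [-0.42 -0.06 -0.37] 12.9167
2 -0.1469 0.0015 [ 0.17 -0.58  0.43] 13.3917
3 -0.1349 0.0004 [-0.75  0.13 -0.54] 13.8667
4 -0.1229 0.0 [ 0.11 -0.72 -0.29] 14.3417
```

```bash
python3 -c "
import cv2,numpy as np
a=cv2.imread('pics/w3.png');b=cv2.imread('pics/top3.png');b=cv2.resize(b,(390,282))
o=np.zeros((384,800,3),np.uint8);o[:307,:409]=cv2.resize(a,(409,307));o[:282,410:800]=b;cv2.imwrite('pics/c3.png',o)"
```

```text
(no output)
```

View pics/c3.png

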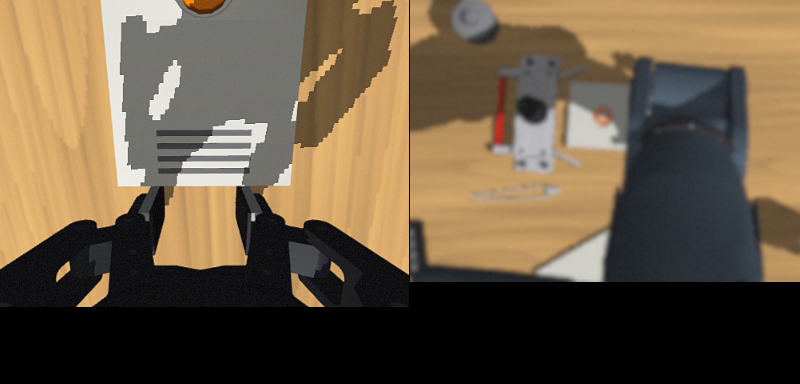

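The slide is flush on the fingers and sits between the guides (top crop, about (598,113)). I'll measure its pose before entering the channel.

```bash
cat > meas.py <<'E'
from h import *
import pickle,sys
c,p,d=pickle.load(open(sys.argv[1],"rb"))
K,R,t=c["camera_matrix"],c["R"],c["t"]
v,u=np.mgrid[:384,:512]
P=np.stack([(u-K[0,2])/K[0,0]*d,(v-K[1,2])/K[1,1]*d,d],-1); W=(P-t)@R
hsv=cv2.cvtColor(p,cv2.COLOR_RGB2HSV)
m=(d>0)&(abs(W[...,2]-.010)<.0025)&(hsv[...,1]<60)
L=np.stack([(W[...,:2]-S)@EX,(W[...,:2]-S)@EY],-1)
# side edges by row along stand x, tail edge by columns
q=L[m]
xs=np.arange(q[:,0].min()+.008,q[:,0].max()-.004,.004)
lo=[];hi=[]
for x in xs:
    r=q[abs(q[:,0]-x)<.002][:,1];lo.append(np.percentile(r,.3));hi.append(np.percentile(r,99.7))
a=np.polyfit(xs,lo,1);b=np.polyfit(xs,hi,1)
print("edge slopes deg",np.rad2deg(a[0]),np.rad2deg(b[0]),"mid y",(np.array(lo)+hi)[[0,-1]]/2,"width",np.mean(np.array(hi)-lo))
ys=np.arange(-.035,.036,.005);tl=[np.percentile(q[abs(q[:,1]-y)<.002][:,0],.3) for y in ys]
k=np.polyfit(ys,tl,1);print("tail x",k[1],"tilt",np.rad2deg(-k[0]),"x range",q[:,0].min(),q[:,0].max())
print("tcp s",w2s(manip.current_ee_pos()))
E
python3 meas.py pics/w3.pkl
```

```text
edge slopes deg -8.19479517009451 7.186449133236991 mid y [ 0.00048047 -0.00126734] width 0.09017132271102243
tail x -0.19743485098154173 tilt -1.3833547071274754 x range -0.2169757025367214 -0.10299239746201452
tcp s [-2.08957591e-01  6.60869434e-05]
```

Tail x=-197.4 mm matches the TCP offset of 11.5 mm. The slide is centred within about 1 mm and nearly straight. I'll push into the channel in short segments with a force check on each, then creep up to the stop.

```bash
cat > push2.py <<'E'
from h import *
import pickle
Z=.0003;R=Rang(-FS)
def go(x,v):
    manip.move_l(np.r_[s2w(x,0),Z],R,max_speed=v); f=manip.current_force(); return f[:2]@EX,f
x=-.2090;ok=True
while x<-.1165:
    x=min(x+.015,-.1165);fx,f=go(x,.04);print(round(x,4),round(fx,2),f.round(1),round(manip.current_time(),2))
    if fx<-8: ok=False;print("JAM?");break
n=0
while ok and x<-.1085:
    x+=.0007;fx,f=go(x,.02);print(round(x,4),round(fx,2))
    if fx<-4: 
        break
manip.dwell(.15);print(manip.current_force().round(2),w2s(manip.current_ee_pos()),manip.current_time())
c=manip.get_calibration("wrist");p,d=manip.grab_frame("wrist");pickle.dump((c,p,d),open("pics/w4.pkl","wb"))
cv2.imwrite("pics/w4.png",p[:,:,::-1])
p,d=manip.grab_frame("top");cv2.imwrite("pics/top4.png",cv2.resize(p[130:260,150:330,::-1],None,fx=4,fy=4,interpolation=cv2.INTER_CUBIC))
E
python3 push2.py;python3 -c "
import cv2,numpy as np
a=cv2.imread('pics/w4.png');b=cv2.imread('pics/top4.png');b=cv2.resize(b,(390,282))
o=np.zeros((384,800,3),np.uint8);o[:307,:409]=cv2.resize(a,(409,307));o[:282,410:800]=b;cv2.imwrite('pics/c4.png',o)"
```

```text
-0.194 0.59 [-0.6  0.6  0.1] 15.07
-0.179 0.23 [ 0.5  0.2 -0.8] 15.59
-0.164 0.17 [-0.6  0.2 -0.4] 16.12
-0.149 0.84 [-0.7  0.9 -0.3] 16.64
-0.134 0.76 [-0.3  0.8 -0.6] 17.17
-0.119 -0.11 [ 0.2 -0.1 -1. ] 17.69
-0.1165 1.04 [0.3 1.  0.5] 17.94
-0.1158 0.24
-0.1151 -0.12
-0.1144 -0.31
-0.1137 -0.68
-0.113 0.43
-0.1123 -0.15
-0.1116 -0.02
-0.1109 -5.12
[-0.88 -5.96  1.5 ] [-1.11268911e-01  3.11680329e-05] 20.0917
```

View pics/c4.png

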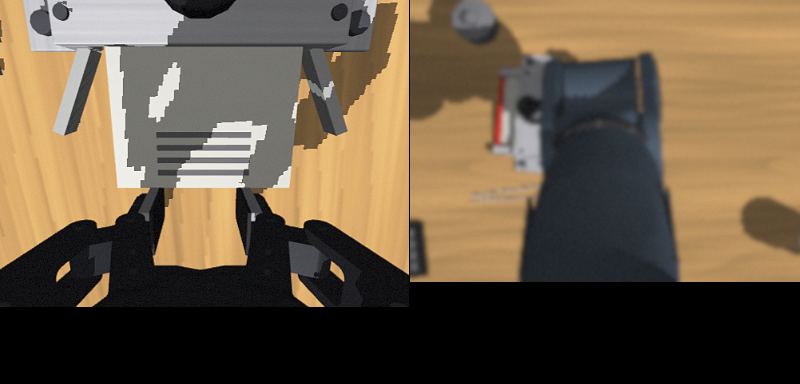

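The resistance jumped to 5–6 N at TCP x=-111.1 mm, where I expected the stop at -111.5. The wrist view shows the slide straight between the guides. I'll back off, check from above, then look at the button.

```bash
cat > look.py <<'E'
from h import *
import pickle
R=Rang(-FS)
manip.move_l(np.r_[s2w(-.125,0),.0006],R,max_speed=.03)
manip.move_l(np.r_[s2w(-.145,0),.002],R,max_speed=.06)
manip.move_l(np.r_[s2w(-.150,0),.16],R,max_speed=.15)
manip.move_ptp([0.475,0.08,0.25],Rang(-np.pi/2)); manip.dwell(0.15)
c=manip.get_calibration("wrist");p,d=manip.grab_frame("wrist");pickle.dump((c,p,d),open("pics/w5.pkl","wb"))
cv2.imwrite("pics/w5.png",cv2.resize(p[:220,:400,::-1],None,fx=2,fy=2,interpolation=cv2.INTER_CUBIC))
manip.move_ptp([0.43,-0.30,0.25],Rang(-np.pi/2)); manip.dwell(0.15)
c=manip.get_calibration("wrist");p,d=manip.grab_frame("wrist");pickle.dump((c,p,d),open("pics/w6.pkl","wb"))
cv2.imwrite("pics/w6.png",p[:,:,::-1])
for r in manip.look_for("wrist","start")[:3]+manip.look_for("wrist","start_top")[:3]: print(np.round(r["at"],4),r["confidence"])
print(manip.current_time(),manip.current_force().round(2))
E
python3 look.py
```

```text
[ 0.5078 -0.35    0.0846] 0.97
25.8167 [-0.15 -0.59 -0.31]
```

View pics/w5.png

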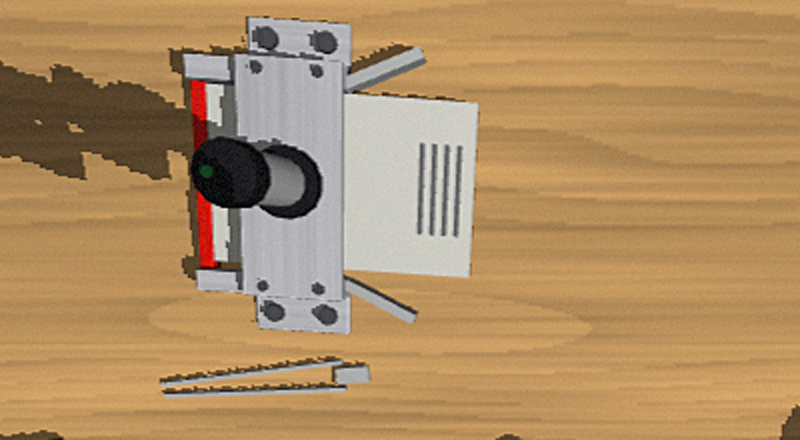

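View pics/w6.png

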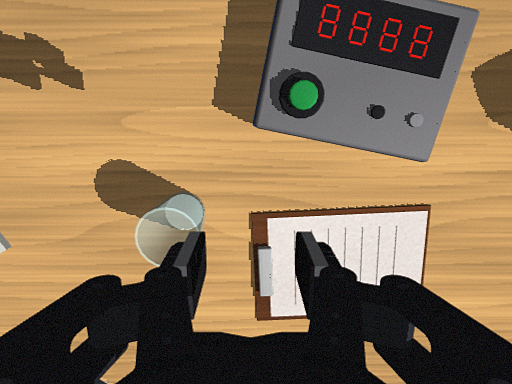

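The slide's white leading edge meets the red stop along its whole width (crop x≈207–215, y 85–268). The green button is at (303,95) in the counter view.

```bash
python3 - <<'E'
from h import *
import pickle
def ld(f):
    c,p,d=pickle.load(open(f,"rb"));K,R,t=c["camera_matrix"],c["R"],c["t"];v,u=np.mgrid[:384,:512]
    P=np.stack([(u-K[0,2])/K[0,0]*d,(v-K[1,2])/K[1,1]*d,d],-1); return c,p,d,(P-t)@R,cv2.cvtColor(p,cv2.COLOR_RGB2HSV)
c,p,d,W,hsv=ld("pics/w5.pkl")
L=np.stack([(W[...,:2]-S)@EX,(W[...,:2]-S)@EY],-1)
m=(d>0)&(abs(W[...,2]-.01)<.003)&(hsv[...,1]<60)&(hsv[...,2]>120)&(abs(L[...,1])<.053)&(L[...,0]<-.03)&(L[...,0]>-.115)
q=L[m]
for y in (-.04,-.02,0,.02,.04): r=q[abs(q[:,1]-y)<.003];print("tail x at y",y,r[:,0].min().round(4))
print("y range",np.percentile(q[:,1],[.3,99.7]))
m=(d>0)&(hsv[...,1]<60)&(hsv[...,2]>120)&(L[...,0]>.03)&(L[...,0]<.06)&(abs(L[...,1])<.05)&(abs(W[...,2]-.01)<.004)
print("lead max x",np.percentile(L[m][:,0],[50,98]),m.sum())
c,p,d,W,hsv=ld("pics/w6.pkl")
g=(hsv[...,0]>40)&(hsv[...,0]<80)&(hsv[...,1]>120)&(hsv[...,2]>60)
n,l,s,ce=cv2.connectedComponentsWithStats(g.astype(np.uint8));k=1+np.argmax(s[1:,4]);mm=l==k
print("green",ce[k],s[k],np.percentile(W[mm][:,2],[5,25,50,75,95]).round(4))
zt=np.median(W[mm][:,2]);print("ctr",pix2w(c,*ce[k],zt),W[mm].mean(0))
top=mm&(abs(W[...,2]-np.percentile(W[mm][:,2],80))<.003);print(W[top].min(0),W[top].max(0))
b=(d>0)&(abs(W[...,2]-.059)<.004);print("counter top z n",b.sum(),np.median(W[...,2][b]))
# ring height around
yy,xx=np.where((abs(np.hypot(*np.mgrid[-95:289,-303:209])-21)<1.5));print("ring z",np.percentile(W[yy,xx,2],[10,50,90]))
E
```

```text
tail x at y -0.04 -0.0994
tail x at y -0.02 -0.0993
tail x at y 0 -0.0993
tail x at y 0.02 -0.0992
tail x at y 0.04 -0.0991
y range [-0.04953925  0.04582891]
lead max x [0.04590157 0.05054355] 386
green [303.47067449  94.49560117] [289  80  29  30 682] [0.0792 0.0804 0.0809 0.0814 0.0821]
ctr [ 0.50801893 -0.34774794  0.08090178] [ 0.50787776 -0.34737563  0.08310797]
[ 0.49491083 -0.36087382  0.07864362] [ 0.52094307 -0.33448108  0.08330095]
counter top z n 25882 0.05956634438392196
ring z [0.05955487 0.07083697 0.07195744]
```

The tail edge is at x=-99.3 mm and square to within 0.2°, so the slide is seated. The button top is at (0.508,-0.348,0.081), with the bezel at 0.071 and 28 mm across as expected. I'll press it with closed fingertips.

```bash
cat > press.py <<'E'
from h import *
import pickle
R=Rang(-np.pi/2);B=np.array([.508,-.3476])
manip.set_gripper(0.0,20)
manip.move_ptp(np.r_[B,.13],R);manip.move_l(np.r_[B,.088],max_speed=.06);manip.dwell(.15)
f0=manip.current_force();print(f0.round(2),manip.current_grip_width(),manip.current_ee_pos().round(4),manip.current_time())
z=.083;c0=None
while z>.0715:
    manip.move_l(np.r_[B,z],max_speed=.03);f=manip.current_force()-f0;print(round(z,4),f[2].round(2),manip.current_ee_pos()[2].round(4))
    if f[2]>9: break
    z-=.0007
manip.dwell(.3);print("held",(manip.current_force()-f0).round(2),manip.current_ee_pos().round(4))
p,d=manip.grab_frame("wrist");cv2.imwrite("pics/w7.png",p[:,:,::-1])
print(manip.current_time())
E
python3 press.py
```

```text
[ 0.32  0.09 -0.08] 0.0011212350179532313 [ 0.5082 -0.3477  0.0884] 27.95
0.083 0.11 0.0828
0.0823 -0.23 0.0823
0.0816 0.52 0.0816
0.0809 1.85 0.081
0.0802 0.61 0.0803
0.0795 2.64 0.0795
0.0788 1.58 0.0789
0.0781 2.77 0.0781
0.0774 2.92 0.0774
0.0767 2.88 0.0767
0.076 3.27 0.076
0.0753 3.92 0.0753
0.0746 8.6 0.075
0.0739 13.29 0.0749
held [-3.24  2.43 12.68] [ 0.5081 -0.3477  0.0749]
31.8667
```

View pics/w7.png

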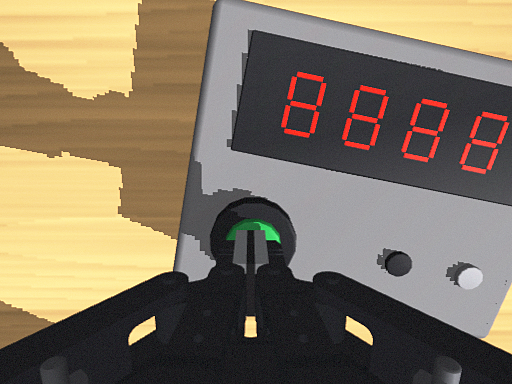

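The fingertips sit on the green button at (255,232). It travelled from 0.081 to 0.075, the full 6 mm, and bottomed out at about 13 N. Now I'll release it, retreat and do the last check.

```bash
cat > fin.py <<'E'
from h import *
import pickle
B=np.array([.508,-.3476])
manip.move_l(np.r_[B,.09],max_speed=.05);manip.move_l(np.r_[B,.18],max_speed=.15)
manip.move_ptp([0.43,-0.30,0.25],Rang(-np.pi/2)); manip.dwell(0.1)
c=manip.get_calibration("wrist");p,d=manip.grab_frame("wrist")
hsv=cv2.cvtColor(p,cv2.COLOR_RGB2HSV);g=(hsv[...,0]>40)&(hsv[...,0]<80)&(hsv[...,1]>120)&(hsv[...,2]>60)
n,l,s,ce=cv2.connectedComponentsWithStats(g.astype(np.uint8));k=1+np.argmax(s[1:,4]);K=c["camera_matrix"]
v,u=np.where(l==k);dd=d[v,u];X=(np.c_[(u-K[0,2])/K[0,0]*dd,(v-K[1,2])/K[1,1]*dd,dd]-c["t"])@c["R"]
print("btn z",np.median(X[:,2]))
p2,_=manip.grab_frame("top")
manip.move_ptp([0.475,0.08,0.25],Rang(-np.pi/2)); manip.dwell(0.3)
c=manip.get_calibration("wrist");p,d=manip.grab_frame("wrist");pickle.dump((c,p,d),open("pics/w8.pkl","wb"))
o=np.zeros((384,800,3),np.uint8);o[:300,:400]=cv2.resize(p[:,:,::-1],(400,300));o[:300,400:]=cv2.resize(p2[:,:,::-1],(400,300));cv2.imwrite("pics/c8.png",o)
print(manip.current_time(),manip.current_force().round(2))
K,R,t=c["camera_matrix"],c["R"],c["t"];v,u=np.mgrid[:384,:512]
W=(np.stack([(u-K[0,2])/K[0,0]*d,(v-K[1,2])/K[1,1]*d,d],-1)-t)@R
L=np.stack([(W[...,:2]-S)@EX,(W[...,:2]-S)@EY],-1);hsv=cv2.cvtColor(p,cv2.COLOR_RGB2HSV)
m=(d>0)&(abs(W[...,2]-.01)<.003)&(hsv[...,1]<60)&(hsv[...,2]>120)&(abs(L[...,1])<.053)&(L[...,0]<-.03)&(L[...,0]>-.115);q=L[m]
print("tail",[q[abs(q[:,1]-y)<.003][:,0].min().round(4) for y in (-.04,0,.04)])
E
python3 fin.py
```

```text
btn z 0.08093143693556729
35.6 [-0.83  0.27 -0.18]
tail [np.float64(-0.0987), np.float64(-0.0995), np.float64(-0.0994)]
```

View pics/c8.png

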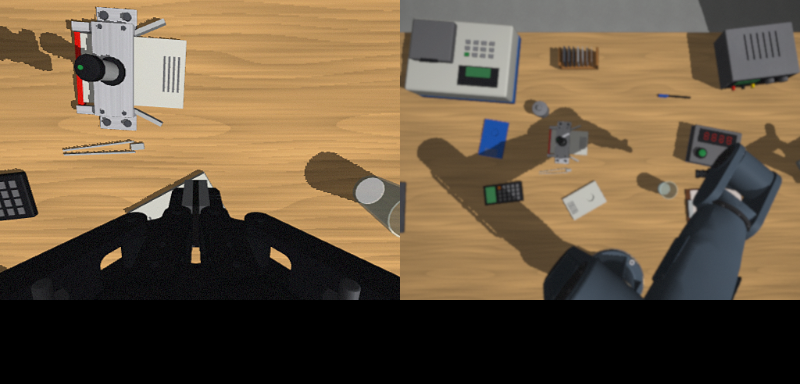

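The slide is seated against the stop (left picture, about (140,70)), the button is back up at 0.081, and the other things are in their places. The robot is touching nothing, so I'm handing in.

```bash
python3 -c "
from bench import manip
print(manip.sign_off(), manip.current_time())"
```

```text
the job is handed in; nothing more can be done
the job is handed in; nothing more can be done
```

The job is done and handed in, and none of my last checks failed. The clock read 35.6 s at the last check, against the 72 s limit.

- **Slide:** I took the white slide with the orange disc, the farther of the two look-alikes. I pushed it by its tail with two half-open fingertips: straight, a gentle turn, then straight under the bridge.
- **Stop contact:** Push resistance jumped to 5–6 N within about 0.4 mm of where I expected the stop. The tail edge then measured x = -99.3 mm (ideal -100) and square to about 0.2°. From above, the leading edge lay against the red stop across its width.
- **Button:** I pressed the green button through its full 6 mm, peaking at about 13 N as it bottomed out. It sprang back to its starting height of 81 mm.
- **End state:** The slide was still seated and the robot was clear of everything. No bystander looked moved in the final pictures, though the arm partly covered the clipboard there and I did not measure their positions.

**Minor disagreements:**
- The final tail reading was a little noisier, -98.7 to -99.5 mm. That is within camera accuracy.
- The object detector put the button about 4 mm too high, so I used my own depth measurement.
- Before pushing, I touched the bare bench behind the slide with about 9 N to find the fingertip height.

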